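Lay an empty bottle box down on the packing board

ROBOT

A 6-joint arm with a two-finger parallel gripper is mounted at the origin on the work surface. World frame = base frame: x ahead of the robot, y to its left, z up, the work surface at z = 0. Lengths are in m, angles in rad, forces in N, time in s.
With the tool pointing down it reaches from about 0.2 to 0.875 m from the base axis. Payload 3.4 kg.
Tool frame: the origin (TCP) lies between the finger pads; the fingertips stand 22 mm ahead of it and the grasp point (between the pads) lies 3 mm ahead of it (bot.tips_ahead is the distance from the TCP to the fingertips, in m); z points along the fingers, y is the line along which they close (so a half turn about z gives the same grasp; the last joint's range is limited). The gripper opens to 94 mm and grips with 3 to 60 N. Pads are 16 mm wide; open, the fingers measure 119 mm over their backs; the gripper's body (75 mm by 177 mm) begins 78 mm behind the grasp point.
Start: joints at [-1.327, 0.276, 1.505, -0, 1.361, -0.121], TCP at [0.205, -0.537, 0.227] pointing down, gripper open.
Joint ranges: [-2.89, 2.89], [-0.75, 2.08], [0.22, 2.7], [-1.18, 4.32], [0.11, 2.71], [-2.7, 2.7]. Speed limits (rad/s): [2.57, 2.57, 3.14, 3.14, 3.14, 3.14].

INTERFACE

Orientations are given as a 3x3 rotation matrix whose columns are the frame's x, y, z axes.
In Python, from bench import bot, snapshot gives the robot as it stands. The module is installed in compiled form; this text tells all that it offers.
- The arm moves only by the tool jog_arm, never from a script. Its argument "increments" is text: rows parted by semicolons, each of 5 numbers parted by spaces: the shift along the tool's x, y, z in cm, then the turn about the tool's z in degrees, then the opening, from 0 (shut) to 1 (fully open). A call has 1 to 12 rows; each row is the pose to reach, as a shift and turn from the pose commanded when the call began, along the tool's axes at that moment; what a row does not reach only later rows make up. A row lasts 1/12 s, in which the tool goes at most 41.7 mm and 7.16 degrees, less where a joint would pass 70% of its speed; a pose out of reach is approached as far as the arm can. A call with a gripper value outside its range is refused whole. The fingers move at their own pace and stop on an object; "grip_force" is the grip in N (left out, the last holds). Time passes only in rows, so rows that repeat a pose let the fingers close. It gives the time, the measured TCP pose, the force, the opening and the grip force at its end, in the units of the state.
- bot.observe(): the state, without advancing time (a new reading comes with each control period).
- snapshot(name): name is "scene" or "side" or "wrist"; returns a dict with "frame" (400x640x3 uint8, blue, green, red), "vfov" (degrees; the focal length in pixels is half the picture's height over the tangent of half this angle, whatever the lens; pixels are square), "cx", "cy" (the principal point, pixels), "extrinsics" (4x4, takes a point from world to camera coordinates). Camera axes: x right, y down, z forward; pixel columns grow to the right and rows downward; lengths in m; the calibration is good to about 2 mm. A picture is of the moment at which its call begins. There is no depth.
- bot.hand_in(): hands the job in; it is judged then, once.
The state is a dict: "clock": time; "q": joint angles; "dq": joint speeds; "effort": joint torques, N m; "tool_pos": TCP position; "eef_rot": TCP orientation; "wrist_force": force on the tool from outside, world axes, zero at the start; "torque": the same for the moment, N m; "finger_gap": opening from 0.0 (shut) to 1.0 (fully open); "gripper_force": force on a finger pad.
Only numpy, scipy, OpenCV 4.12 (cv2) and the standard library are available. Lean on these libraries where they do the work, as an engineer would, in place of code of your own. Each camera call takes 0.05 s, during which the arm holds its last target. There are 200 camera calls.

TASK

The empty pale wooden bottle box is standing on end on the packing board. Without gripping or lifting it, push it over with the fingertips so that it lies on its back on the board, open front up, then push it along the board until its head end is square and flush against the red stop bar. Leave the bottle, the lid and all other things on the table where they are.

Things in the scene. Friction and masses are not known exactly. Their poses are not given: they have to be found in the camera images.
- board: dark wooden packing board fixed to the table, 470 x 200 mm, 12 mm thick. Origin: centre of its underside (on the table); x along its length towards the stop, y across, z up. A red stop bar 20 mm thick lies across its +x end, its top 42 mm above the table; its inner face, which the box must meet, is at board x = +215 mm.
- box: loose empty pale wooden box, 80 x 80 x 250 mm, 0.3 to 0.65 kg, walls 8 mm, ends 12 mm thick, one long side (the front) open. Origin: centre of its foot (outside of the lower end). z: from foot to head, up at the start; x: from open front (rim at x = -40 mm) to closed back (x = +40 mm). It starts upright on the board, its back towards the stop bar within 10 degrees.
- box_heel (a point): middle of the box's lower back edge, at box (40, 0, 0) mm. Pushed along its +x near the top with a few newtons, the box tips over this edge, which stays on the board; once the top has moved some 75 mm it falls by itself onto its back, its head about 25 to 65 mm short of the stop bar.
- box_head (a point): centre of the box's head end (outside), at box (0, 0, 250) mm: the end that must meet the stop bar. Lying on its back the box is 80 mm high, its foot end faces away from the stop, and it slides on the board under a push of up to about 6 N at the foot; a sideways nudge of a few newtons near the foot turns it.
- bottle: full green half bottle with a red cap, 62 mm diameter, 235 mm tall, standing loose on the table beside the board. Origin: centre of its underside. Leave alone.
- lid: the box's pale wooden lid, a 245 x 70 x 6 mm panel lying loose on the table on the other side of the board, its length along its x. Origin: centre of its underside. Leave alone.
- dark_box: closed dark wooden box, 80 x 80 x 250 mm, standing loose on the table away from the board. Origin: centre of its underside. Leave alone.
- jar: amber glass jar with a cork-coloured cap, 84 mm diameter, 110 mm tall, loose on the table. Origin: centre of its underside. Leave alone.
- tin: green tin, 72 mm diameter, 90 mm tall, loose on the table. Origin: centre of its underside. Leave alone.
- mallet: hammer lying loose on the table at the left, its handle along its x. Leave alone.
Mind the look-alikes: they are no part of the job. Leave any blue or pink look-alike of the box alone.

How it is judged:
On the way:
1. the box has been tipped over and lies on its back, open front up (angle between box's own x axis and vertical above 3.04 rad), for 0.2 s.
At the end, for the whole second after the job is handed in: The box lies flat on its back on the board (open front up within 4 degrees), wholly over the board's width, its head end within 5 mm of the stop bar's inner face and square to it within 3.4 degrees, at rest; the other loose things within 30 mm of where they were (angle between box's own x axis and vertical above 3.07 rad and x of box_head in the frame of board between 0.21 and 0.219 m and y of box_head in the frame of board between -0.06 and 0.06 m and y of box in the frame of board between -0.06 and 0.06 m and angle between the z axis of box and the x axis of board, either way round below 0.06 rad and linear speed of box below 0.02 m/s and height (world z) of box_heel below 0.02 m and distance of each of bottle, lid, dark_box, jar, tin, mallet from where it was at the start of the episode below 0.03 m); the robot touches nothing.
It fails at once if the box's lower back edge rises more than 25 mm off the board: the box was lifted, carried or tipped the wrong way (height (world z) of box_heel above 0.037 m).
It fails at once if another loose thing was moved by 30 mm or more or knocked over (distance of any of bottle, lid, dark_box, jar, tin, mallet from where it was at the start of the episode above 0.03 m or angle between any of bottle, dark_box, jar, tin's own z axis and vertical above 0.5 rad).
It also fails if it takes over 61 s, if anything falls off the work surface, if the arm or the gripper's body presses on something with over 40 N, if the wrist force passes 120 N, or if a joint passes its speed limit or range.

## Working session

There is one attempt and no reset: what is moved stays moved. The work goes in short steps, Python scripts to look and compute and a tool call to move; the robot and the scene stay as the last step left them, time stands still between calls to the robot, and variables do not carry over. Pictures are saved under pics/ and viewed, at most 10 in all, crops included, and the job is handed in when it is done.

Besides the shell and the picture viewer there is one more tool, called after "Request:" as name(argument=value, ...) on one line, values as JSON. jog_arm: Moves the arm, as the interface text tells. Its arguments: {"type":"object","properties":{"increments":{"type":"string"},"grip_force":{"type":"number"}},"required":["increments"]}

```bash
mkdir -p pics
cat > h.py <<'E'
import numpy as np, cv2
from bench import bot, snapshot
def cam(n):
    s=snapshot(n); f=200/np.tan(np.radians(s["vfov"])/2)
    return s["frame"],f,s["cx"],s["cy"],np.array(s["extrinsics"])
def ray(c,u,v):
    _,f,cx,cy,T=c; R=T[:3,:3]; return -R.T@T[:3,3], R.T@np.array([(u-cx)/f,(v-cy)/f,1])
def onz(c,u,v,z):
    o,d=ray(c,u,v); return o+d*(z-o[2])/d[2]
def proj(c,p):
    _,f,cx,cy,T=c; q=T[:3,:3]@np.array(p)+T[:3,3]; return np.array([f*q[0]/q[2]+cx,f*q[1]/q[2]+cy])
E
python3 - <<'E'
from h import *
a=cam("scene");b=cam("side")
for n,c in(("scene",a),("side",b)):
    cv2.imwrite(f"pics/{n}0.png",c[0]); print(n,ray(c,320,200),c[1:4])
print(bot.observe())
E
```

```text
scene (array([1.03313793, 0.96284444, 1.53879602]), array([-0.27924477, -0.54949841, -0.78746473])) (np.float64(432.72564892522826), 322.1769093970435, 200.53559487606768)
side (array([0.42478611, 1.0015295 , 1.05736915]), array([ 0.09940171, -0.74500313, -0.65963244])) (np.float64(390.9205095987093), 321.964175505423, 200.10579070965437)
{'clock': 0.1, 'q': array([-1.32703114e+00,  2.76501521e-01,  1.50597949e+00,  5.75252439e-06,
        1.36072027e+00, -1.21018555e-01]), 'dq': array([ 7.49277368e-04, -1.64450793e-03, -3.08025009e-03, -9.09707047e-04,
       -7.03104988e-05,  7.35453399e-04]), 'effort': array([ 2.08099649e-03, -4.05456913e+01, -2.37780064e+01,  7.04563572e-02,
        2.99117051e-02, -5.12698841e-05]), 'tool_pos': array([ 0.20500175, -0.5367086 ,  0.22671925]), 'eef_rot': array([[ 9.34201399e-01,  3.56745846e-01, -3.82793821e-04],
       [ 3.56745996e-01, -9.34200114e-01,  1.56242046e-03],
       [ 1.99780979e-04, -1.59617555e-03, -9.99998706e-01]]), 'wrist_force': array([ 0.16495043, -0.99281897, -0.90793138]), 'torque': array([ 0.00219116,  0.02399278, -0.0005166 ]), 'gripper_force': 0.0, 'finger_gap': 1.0038277535849782}
```

View pics/scene0.png

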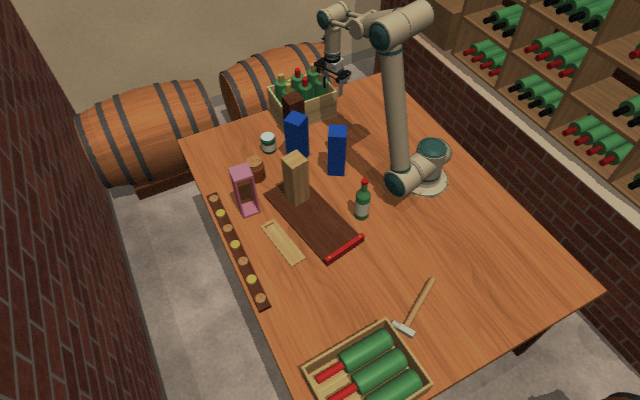

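View pics/side0.png

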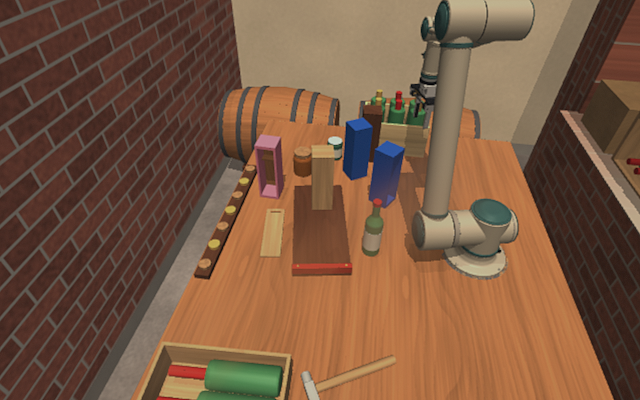

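The scene view shows the pale box upright with its top at about (295,158) and foot at about (297,205), on a board running to the red bar at (345,248). Two blue look-alikes stand at (296,135) and (337,150). The side view shows the box top at (322,150) and the bar at (322,268). Next I'll zoom in.

Run:
```python
import cv2,numpy as np
a=cv2.imread("pics/scene0.png")[110:270,225:385]; b=cv2.imread("pics/side0.png")[105:280,255:415]
r=lambda i:cv2.resize(i,None,fx=5/2*1,fy=5/2*1,interpolation=cv2.INTER_CUBIC)
A=cv2.resize(a,(400,400),interpolation=3)
B=cv2.resize(b,(400,438),interpolation=3)
o=np.zeros((438,800,3),np.uint8);o[:400,:400]=A;o[:,400:]=B
cv2.imwrite("pics/z.png",o)
```

```text
(no output)
```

View pics/z.png

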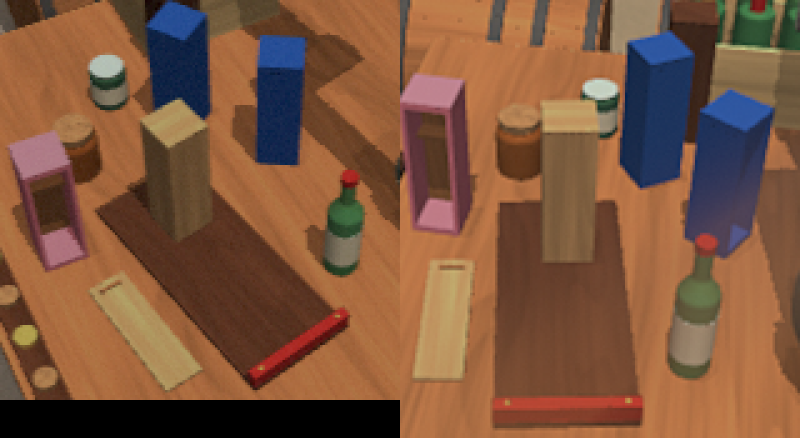

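The zoom shows the box clear of its neighbours, with the blue boxes behind it towards the robot. The top-face corners are visible in both views, and so are the back-face foot corners and the board and bar corners.

Run:
```python
from h import *
a=cam("scene");b=cam("side")
S=lambda x,y:(225+x/2.5-.3,110+y/2.5-.3)
D=lambda x,y:(255+(x-400)/2.5-.3,105+y/2.5-.3)
P=lambda c,p,z:onz(c,*p,z)[:2].round(3)
print("top scene",[P(a,S(*p),.262) for p in((141,119),(179,100),(209,120),(174,146))])
print("top side",[P(b,D(*p),.262) for p in((541,102),(596,102),(597,132),(541,133))])
print("foot scene",[P(a,S(*p),.012) for p in((180,241),(212,219))],"side",[P(b,D(*p),.012) for p in((542,261),(594,263))])
print("board scene",P(a,S(97,212),.012),"side",[P(b,D(*p),.012) for p in((499,202),(614,202))])
for n,c in(("scene",a),("side",b)):
    h=cv2.cvtColor(c[0],cv2.COLOR_BGR2HSV)
    m=((h[...,0]<6)|(h[...,0]>174))&(h[...,1]>190)&(h[...,2]>110)
    m=m.astype(np.uint8);k,l,st,ce=cv2.connectedComponentsWithStats(m)
    for i in range(1,k):
        if st[i,4]>80 and 230<ce[i][1]<290 and ce[i][0]>300:
            pts=np.argwhere(l==i)[:,::-1].astype(np.float32)
            q=cv2.boxPoints(cv2.minAreaRect(pts)); print(n,"bar",q.round(1).tolist(),[P(c,p,.042) for p in q],[P(c,p,0) for p in q])
# other things
print("blueR top",[P(a,S(*p),.25) for p in((258,42),(262,36),(306,40),(302,72),(258,68))],[P(b,D(*p),.25) for p in((737,92),(771,106),(756,124),(702,108))])
print("blueL top",[P(a,S(*p),.25) for p in((148,16),(177,4),(209,14),(178,30))],[P(b,D(*p),.25) for p in((628,42),(672,34),(692,50),(646,63))])
print("bottle",P(a,S(349,178),.235),P(b,D(707,243),.235),"jar",P(a,S(72,128),.11),P(b,D(519,117),.11), "tin",P(a,S(107,68),.09),P(b,D(600,92),.09))
```

```text
top scene [array([ 0.619, -0.197]), array([ 0.546, -0.207]), array([ 0.522, -0.144]), array([ 0.597, -0.119])]
top side [array([ 0.621, -0.191]), array([ 0.542, -0.205]), array([ 0.531, -0.129]), array([ 0.608, -0.113])]
foot scene [array([ 0.599, -0.12 ]), array([ 0.526, -0.138])] side [array([ 0.607, -0.12 ]), array([ 0.526, -0.129])]
board scene [ 0.704 -0.249] side [array([ 0.703, -0.253]), array([ 0.511, -0.286])]
scene bar [[323.70001220703125, 257.5], [361.29998779296875, 232.5], [363.8999938964844, 236.39999389648438], [326.29998779296875, 261.5]] [array([0.623, 0.183]), array([0.429, 0.15 ]), array([0.43 , 0.171]), array([0.622, 0.204])] [array([0.612, 0.161]), array([0.412, 0.127]), array([0.413, 0.149]), array([0.611, 0.183])]
blueR top [array([ 0.358, -0.282]), array([ 0.345, -0.292]), array([ 0.282, -0.247]), array([ 0.327, -0.181]), array([ 0.389, -0.224])] [array([ 0.335, -0.287]), array([ 0.285, -0.258]), array([ 0.307, -0.206]), array([ 0.386, -0.234])]
blueL top [array([ 0.5  , -0.433]), array([ 0.44 , -0.438]), array([ 0.401, -0.387]), array([ 0.469, -0.375])] [array([ 0.514, -0.407]), array([ 0.444, -0.446]), array([ 0.409, -0.4  ]), array([ 0.479, -0.347])]
bottle [0.371 0.049] [0.367 0.051] jar [ 0.689 -0.373] [ 0.688 -0.367] tin [ 0.566 -0.507] [ 0.564 -0.499]
```

Request:
jog_arm(increments="0 0 -4 -7 0.64; 0 0 -8 -14 0.64; 0 0 -13 -21 0.64; 4 -1 -13 -28 0.64; 8 -2 -13 -35 0.64; 12 -3 -13 -42 0.64; 16 -4 -13 -49 0.64; 20 -5 -13 -56 0.64; 24 -6 -13 -63 0.64; 28 -7 -13 -70 0.64; 31 -8 -13 -77 0.64; 34 -9 -13 -79 0.64")

```text
clock: 1.2
tool_pos: [0.4921, -0.3302, 0.3572]
eef_rot: [[-0.178, 0.984, -0.0], [0.984, 0.178, 0.0], [0.0, -0.0, -1.0]]
wrist_force: [-0.2, -0.4, 0.7]
finger_gap: 0.638
gripper_force: 0.0
```

Request:
jog_arm(increments="1.5 3.5 0 0 0.64; 3 7 0 0 0.64; 5 11 0 0 0.64; 5 11 0 0 0.64; 5 11 0 0 0.64")

```text
clock: 1.62
tool_pos: [0.592, -0.2618, 0.3563]
eef_rot: [[-0.176, 0.984, -0.001], [0.984, 0.176, 0.001], [0.001, -0.001, -1.0]]
wrist_force: [-0.9, -1.5, -0.3]
finger_gap: 0.642
gripper_force: 0.0
```

Run:
```python
from h import *
a=cam("wrist");cv2.imwrite("pics/w1.png",a[0]); print(bot.observe()["tool_pos"])
```

```text
[ 0.59068073 -0.26307883  0.35666682]
```

View pics/w1.png

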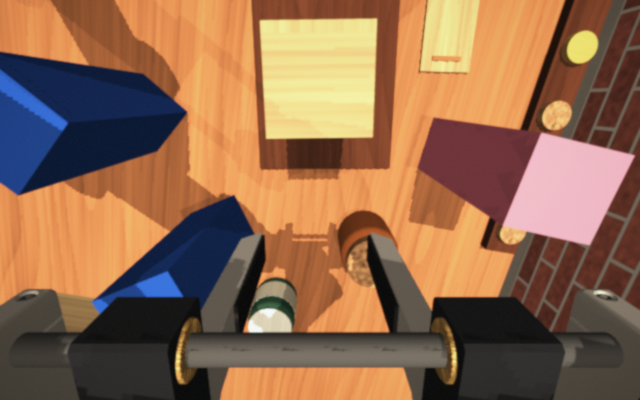

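The wrist view shows the box top with corners at about (261,20), (377,17), (373,137) and (266,139). It is centred between the fingertips (columns 252 and 380) and nearly square to the tool.

Run:
```python
from h import *
a=cam("wrist"); s=bot.observe(); R=s["eef_rot"];t=s["tool_pos"]
for p,z in(((261,20),.262),((377,17.5),.262),((373,137.5),.262),((266,139),.262),((254,0),.012),((397,0),.012),((390,168),.012),((260,168),.012)):
    q=onz(a,*p,z); print(p,(R.T@(q-t)*1000).round(1)[:2])
```

```text
(261, 20) [135.4 -36.1]
(377, 17.5) [137.1  43.2]
(373, 137.5) [56.  44.6]
(266, 139) [ 54.7 -36. ]
(254, 0) [211.6 -81.9]
(397, 0) [211.9 110.1]
(390, 168) [-17.1 115.8]
(260, 168) [-17.6 -84.3]
```

Request:
jog_arm(increments="0 0.4 3.5 0 0.64; 0 0.4 7 0 0.64; 0 0.4 10.7 0 0.64; 1.5 0.4 10.7 0 0.64; 3 0.4 10.7 0 0.64; 4 0.4 10.7 0 0.64; 4.5 0.4 10.7 0 0.64; 5 0.4 10.7 0 0.64; 5.5 0.4 10.7 0 0.64; 6 0.4 10.7 0 0.64; 6.5 0.4 10.7 0 0.64; 7 0.4 10.7 0 0.64")

```text
clock: 2.72
tool_pos: [0.5824, -0.1937, 0.2508]
eef_rot: [[-0.172, 0.985, 0.001], [0.985, 0.172, -0.0], [-0.001, 0.001, -1.0]]
wrist_force: [0.6, -0.9, 0.5]
finger_gap: 0.641
gripper_force: 0.3
```

Request:
jog_arm(increments="0.5 0 0 0 0.64; 1 0 0 0 0.64; 1.5 0 0 0 0.64; 2 0 0 0 0.64; 2.5 0 0 0 0.64; 3 0 0 0 0.64; 3.5 0 0 0 0.64; 4 0 0 0 0.64; 4.5 0 0 0 0.64; 5 0 0 0 0.64; 5.5 0 0 0 0.64; 6 0 0 0 0.64")

```text
clock: 3.72
tool_pos: [0.5719, -0.1344, 0.2505]
eef_rot: [[-0.172, 0.985, 0.0], [0.985, 0.172, -0.0], [-0.0, 0.0, -1.0]]
wrist_force: [0.4, 0.5, 0.1]
finger_gap: 0.638
gripper_force: 0.0
```

Run:
```python
from h import *
a=cam("side");b=cam("scene");o=np.zeros((400,800,3),np.uint8)
o[:,:400]=cv2.resize(b[0][110:270,225:385],(400,400));o[:,400:]=cv2.resize(a[0][110:270,255:415],(400,400))
cv2.imwrite("pics/s2.png",o); print(bot.observe()["tool_pos"],bot.observe()["wrist_force"])
```

```text
[ 0.57182024 -0.13402331  0.25056787] [ 0.1600745  -0.04529463 -0.72268477]
```

View pics/s2.png

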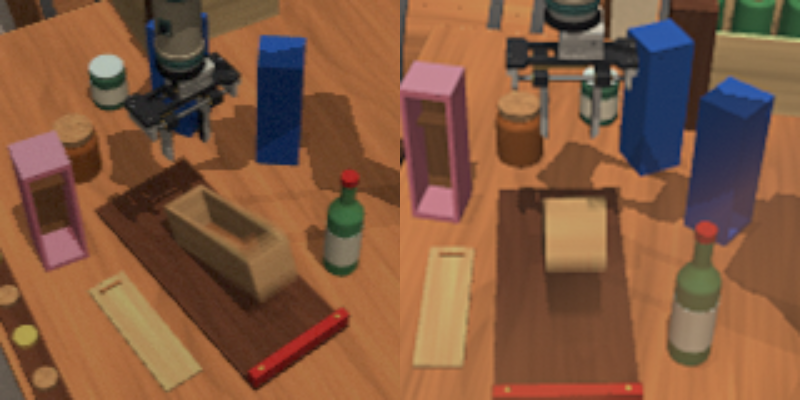

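The box is tipping onto its back with its front up, and it may still have been settling when the picture was taken. It lies at about (232,240) in the left crop, well short of the bar. I'll back off and look again.

Request:
jog_arm(increments="-3 0 0 0 0.64; -6 0 0 0 0.64; -6 0 0 0 0.64; -6 0 0 0 0.64")

```text
clock: 4.15
tool_pos: [0.5824, -0.1953, 0.25]
eef_rot: [[-0.17, 0.985, -0.0], [0.985, 0.17, 0.0], [0.0, -0.0, -1.0]]
wrist_force: [0.7, -0.0, -0.4]
finger_gap: 0.64
gripper_force: 0.0
```

Run:
```python
from h import *
a=cam("wrist");b=cam("scene");o=np.zeros((400,800,3),np.uint8)
o[:,:400]=cv2.resize(b[0][110:270,225:385],(400,400));o[:250,400:]=cv2.resize(a[0],(400,250))
cv2.imwrite("pics/s3.png",o); cv2.imwrite("pics/w3.png",a[0]); s=bot.observe(); print(s["tool_pos"],s["wrist_force"])
```

```text
[ 0.58208183 -0.19361248  0.25025052] [ 0.20892313  0.52916473 -0.00562287]
```

View pics/s3.png

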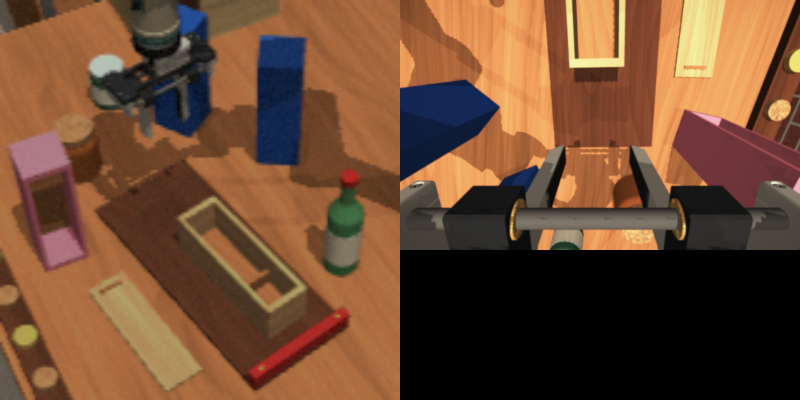

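The box lies on its back, open front up. Its foot edge is at row ~106, columns 270–360 of the wrist view, and there is a gap between the head and the bar. Next I'll measure the foot edge.

Run:
```python
from h import *
a=cam("wrist"); s=bot.observe(); R=s["eef_rot"];t=s["tool_pos"]
c=a[0]; h=cv2.cvtColor(c,cv2.COLOR_BGR2HSV); m=((h[...,2]>190)&(h[...,1]<140)).astype(np.uint8)
m[:,400:]=0;m[:,:240]=0;m[140:]=0
p=np.argwhere(m); print(len(p))
def edge(col): r=np.where(m[:,col])[0]; return r.max()+1
for u in(280,300,320,340,352): print(u,edge(u),(R.T@(onz(a,u,edge(u),.092)-t)*1000).round(1)[:2])
for r in(20,60,95):
    x=np.where(m[r])[0]; print([(R.T@(onz(a,u,r,.092)-t)*1000).round(1)[:2].tolist() for u in(x.min(),x.max()+1)])
B=np.array([(R.T@(np.array([.526,.168,0])-t)*1000)]);print("bar mid approx",B.round(1))
```

```text
3117
280 110 [ 73.1 -32.2]
300 110 [ 73.1 -13.8]
320 110 [73.1  4.6]
340 109 [74.  23.1]
352 109 [74.  34.1]
[[147.7, -41.1], [147.7, 39.5]]
[[115.9, -40.6], [115.9, 39.9]]
[[86.3, -40.0], [86.3, 40.1]]
bar mid approx [[365.4   7.1 250.7]]
```

Request:
jog_arm(increments="0 0 4 0 0.64; 0 0 8 0 0.64; 0 0 12 0 0.64; 0 0 16 0 0.64; 0 0 18.3 0 0.64; 2 0 18.3 0 0.64; 4 0 18.3 0 0.64; 5.5 0 18.3 0 0.64; 6 0 18.3 0 0.64; 6.4 0 18.3 0 0.64; 6.8 0 18.3 0 0.64; 7.2 0 18.3 0 0.64")

```text
clock: 5.3
tool_pos: [0.5708, -0.1245, 0.0682]
eef_rot: [[-0.173, 0.985, 0.002], [0.985, 0.173, -0.003], [-0.004, 0.001, -1.0]]
wrist_force: [0.2, -4.3, 1.0]
finger_gap: 0.64
gripper_force: 2.1
```

Request:
jog_arm(increments="0.3 0 0 0 0.64; 0.6 0 0 0 0.64; 0.9 0 0 0 0.64; 1.2 0 0 0 0.64; 1.5 0 0 0 0.64; 1.8 0 0 0 0.64; 2.1 0 0 0 0.64; 2.4 0 0 0 0.64; 2.6 0 0 0 0.64; 2.8 0 0 0 0.64; 3 0 0 0 0.64; 3 0 0 0 0.64")

```text
clock: 6.3
tool_pos: [0.5659, -0.0943, 0.0682]
eef_rot: [[-0.171, 0.985, 0.003], [0.985, 0.171, -0.001], [-0.002, 0.002, -1.0]]
wrist_force: [0.5, -5.0, 3.3]
finger_gap: 0.641
gripper_force: 2.4
```

Request:
jog_arm(increments="0.1 0 0 0 0.64; 0.2 0 0 0 0.64; 0.3 0 0 0 0.64; 0.4 0 0 0 0.64; 0.4 0 0 0 0.64")

```text
clock: 6.72
tool_pos: [0.5654, -0.0913, 0.0682]
eef_rot: [[-0.172, 0.985, 0.003], [0.985, 0.172, -0.003], [-0.003, 0.002, -1.0]]
wrist_force: [1.4, -6.8, 2.8]
finger_gap: 0.639
gripper_force: 3.5
```

Request:
jog_arm(increments="0.1 0 0 0 0.64; 0.2 0 0 0 0.64; 0.2 0 0 0 0.64")

```text
clock: 6.97
tool_pos: [0.5661, -0.0911, 0.0683]
eef_rot: [[-0.173, 0.985, 0.005], [0.985, 0.174, -0.006], [-0.007, 0.004, -1.0]]
wrist_force: [2.6, -10.3, 1.1]
finger_gap: 0.639
gripper_force: 5.6
```

Request:
jog_arm(increments="0.2 0 0 0 0.64; 0.3 0 0 0 0.64; 0.3 0 0 0 0.64")

```text
clock: 7.22
tool_pos: [0.5669, -0.0907, 0.0689]
eef_rot: [[-0.176, 0.984, 0.008], [0.984, 0.176, -0.011], [-0.012, 0.005, -1.0]]
wrist_force: [2.7, -16.9, 0.6]
finger_gap: 0.638
gripper_force: 8.7
```

The box is firmly against the stop: the force is rising with no further motion. I'll back off, rise and check.

Request:
jog_arm(increments="-1.5 0 0 0 0.64; -4 0 0 0 0.64; -7 0 0 0 0.64; -7 0 -4 0 0.64; -7 0 -8 0 0.64; -7 0 -12 0 0.64; -7 0 -16 0 0.64; -7 0 -20 0 0.64; -7 0 -20 0 0.64; -7 0 -20 0 0.64")

```text
clock: 8.05
tool_pos: [0.5761, -0.153, 0.2698]
eef_rot: [[-0.172, 0.985, 0.004], [0.985, 0.172, 0.001], [-0.0, 0.004, -1.0]]
wrist_force: [-0.1, -0.2, -0.3]
finger_gap: 0.638
gripper_force: 0.0
```

Run:
```python
from h import *
a=cam("side");b=cam("scene");o=np.zeros((400,800,3),np.uint8)
o[:,:400]=cv2.resize(b[0][190:270,290:370],(400,400),interpolation=3);o[:,400:]=cv2.resize(a[0][190:280,285:375],(400,400),interpolation=3)
cv2.imwrite("pics/s4.png",o)
w=cam("wrist"); s=bot.observe(); R=s["eef_rot"];t=s["tool_pos"]; print(t)
h=cv2.cvtColor(w[0],cv2.COLOR_BGR2HSV); m=((h[...,2]>190)&(h[...,1]<140)); m[:,400:]=0;m[:,:240]=0;m[160:]=0
for u in(280,300,320,340,352):
    r=np.where(m[:,u])[0]
    if len(r): print(u,r.max()+1,onz(w,u,r.max()+1,.092).round(4))
```

```text
[ 0.5740781  -0.15268619  0.26531522]
280 114 [ 0.5285 -0.0899  0.092 ]
300 113 [ 0.5475 -0.0856  0.092 ]
320 113 [ 0.5666 -0.0823  0.092 ]
340 113 [ 0.5857 -0.079   0.092 ]
352 114 [ 0.5973 -0.0779  0.092 ]
```

View pics/s4.png

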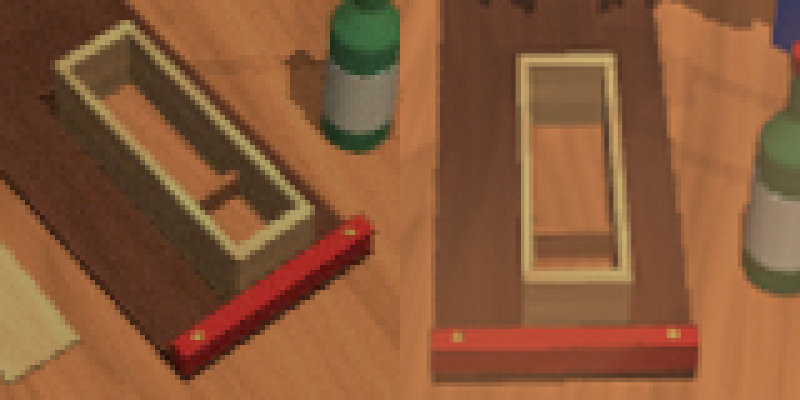

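The head end meets the red bar along its full width (row ~325 in the right crop), and the foot edge runs at 9.9° against the bar's 9.7°. The box is flat and the arm is clear.

```bash
python3 -c "
from bench import bot
print(bot.hand_in())"
```

```text
the job is handed in; nothing more can be done
None
```

The box lies on its back, open front up, with its head end flush and square against the red stop bar by my last camera check; the job is handed in, but no verdict came back.

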